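Seat two lens barrels in their colour-matched V-cradles and hold one pressed

TASK

Lay each lens barrel lengthwise and centred in the spring-loaded V-cradle of its own colour: first the orange-banded one, which is let go and stays resting on both faces of its V, then the blue-banded one. Finish while holding the blue barrel pressed down onto both faces of its V, firmly enough that its sprung cradle stays about half-way down its travel; do not let go. Set them in gently, never driving a cradle down to its stop, and leave the timer, the dropper bottle and the beaker alone.

Things in the scene. Friction and masses are not known exactly. Their poses are not given: they have to be found in the camera images.
- barrel_blue_center (a point): Centre of the lens barrel with two blue bands: silver-grey cylinder 40 mm in diameter, 80 mm long, about 0.15 kg, ends alike. Starts lying level, its axis 26 mm above the worktop, in a low rest (plate 70 x 46 x 4 mm, rubber rails under the barrel up to 10 mm high). x = along its axis; it can roll about x, so y and z are arbitrary.
- barrel_blue: The same blue-banded barrel as a body; its origin is also its centre, x along its axis.
- cradle_blue_seat (a point): Blue V-cradle: sprung steel V groove, 48 mm long, on a fixed stand with base plate in blue (80 x 64 x 10 mm). This point is where a seated barrel's centre comes to lie: over the groove's middle, 84 mm above the worktop when unpressed; moves down with the cradle. x = along the groove, z = up. Below it: V faces 12 to 24 mm down, 38 mm wide over all; a block 26 mm wide 24 to 40 mm down.
- cradle_blue (a joint): Spring travel of the blue V-cradle, m: 0 = up, grows as it is pushed straight down, 0.014 = lower stop. Spring 800 N/m with 4 N preload; stays at 0 under the barrel's own weight. Half-way (0.007) takes about 7 N downward on a barrel lying in it. The V face at its +y side is named cradle_blue_c1 and _c2 (two ends), the one at -y _c3 and _c4.
- barrel_orange_center (a point): Centre of the lens barrel with two orange bands: silver-grey cylinder 40 mm in diameter, 80 mm long, about 0.15 kg, ends alike. Starts lying level, its axis 26 mm above the worktop, in a low rest (plate 70 x 46 x 4 mm, rubber rails under the barrel up to 10 mm high). x = along its axis; it can roll about x, so y and z are arbitrary.
- barrel_orange: The same orange-banded barrel as a body; its origin is also its centre, x along its axis.
- cradle_orange_seat (a point): Orange V-cradle: sprung steel V groove, 48 mm long, on a fixed stand with base plate in orange (80 x 64 x 10 mm). This point is where a seated barrel's centre comes to lie: over the groove's middle, 84 mm above the worktop when unpressed; moves down with the cradle. x = along the groove, z = up. Below it: V faces 12 to 24 mm down, 38 mm wide over all; a block 26 mm wide 24 to 40 mm down.
- cradle_orange (a joint): Spring travel of the orange V-cradle, m: 0 = up, grows as it is pushed straight down, 0.014 = lower stop. Spring 800 N/m with 4 N preload; stays at 0 under the barrel's own weight. Half-way (0.007) takes about 7 N downward on a barrel lying in it. The V face at its +y side is named cradle_orange_c1 and _c2 (two ends), the one at -y _c3 and _c4.
- bench_timer: White bench timer, 64 x 64 x 19 mm, lying flat; origin under its middle. Leave alone.
- dropper: White dropper bottle with orange cap, 34 mm across, 82 mm tall; origin under its middle. Leave alone.
- beaker: Clear beaker, 52 mm across, 70 mm tall; origin under its middle. Leave alone.
Not all that is in view belongs to the job. Leave any green or pink look-alike of the barrel_orange alone.

How it is judged:
By the outcome, as a careful person would: the job done as asked, in the order asked, and still so for the second after the job is handed in, while the arm keeps its last pose, push and grip.
It also fails if it takes over 69 s, if anything falls off the work surface, if the arm or the gripper's body presses on something with over 40 N, if the wrist force passes 120 N, or if a joint passes its speed limit or range.

ROBOT

A 6-joint arm with a two-finger parallel gripper is mounted at the origin on a cart in front of the work surface, level with it; the furniture and walls round the work are solid. World frame = base frame: x ahead of the robot, y to its left, z up, the work surface at z = 0. Lengths are in m, angles in rad, forces in N, time in s.
With the tool pointing down it reaches from about 0.15 to 0.775 m from the base axis. Payload 6.1 kg.
Tool frame: the origin (TCP) lies between the finger pads; the fingertips stand 14 mm ahead of it and the grasp point (between the pads) lies 5 mm behind it; y points along the fingers, z is the direction in which the jaws open and shut, and the axes are right-handed (so a half turn about y gives the same grasp; the last joint's range is limited). The gripper opens to 85 mm and grips with 20 to 120 N. Pads are 22 mm wide; open, the fingers measure 114 mm over their backs; the gripper's body (76 mm by 85 mm) begins 54 mm behind the grasp point. The pads swing forward as they close: fully open they stand 13 mm farther back than shut.
Start: joints at [-1.345, 0.126, -0.04, 1.405, 0, 1.571], TCP at [0.118, -0.512, 0.245] pointing down, gripper open.
Joint ranges: [-2.72, 2.72], [-0.95, 1.95], [-1.27, 1.35], [-1.78, 2.02], [-1.46, 1.47], [-3.14, 3.14]. Speed limits (rad/s): [2.39, 2.39, 3.01, 3.14, 3.14, 3.14].

INTERFACE

Orientations are given as a rotation vector (axis times angle).
In Python, from bench import sensors, viewer, sign_off gives the robot as it stands.
- The arm moves only by the tool move_arm, never from a script. Its argument "motion" is a list of rows, each an object with "rot": the turn, a rotation vector about the tool's x, y, z scaled (see below), a list of three; "slide": the shift along the tool's x, y, z scaled (see below), a list of three; "hand": the finger opening in mm, from 0 to 85.4. A call has 1 to 10 rows; each row shifts and turns the commanded pose from where the row before left it, along the tool's axes as they then stand; what a row does not reach is not made up. The controller multiplies each number of a shift by 5 cm and each number of a turn by 10 degrees. A row lasts 1/8 s, in which the tool goes at most 62.5 mm and 10.7 degrees, less where a joint would pass 70% of its speed; a pose out of reach is approached as far as the arm can. A call with a number of a shift or a turn outside -1 to 1 is refused whole. A call with a gripper value outside its range is refused whole. The fingers move at their own pace and stop on an object; "squeeze" is the grip in N (left out, the last holds). Time passes only in rows, so rows that do not move let the fingers close. It gives the time, the measured TCP pose, the force and the opening at its end, in the units of the state.
- sensors.observe(): the state, without advancing time (a new reading comes with each control period).
- viewer.capture(name): name is "side" or "top" or "wrist"; returns the picture (400x640x3 uint8, red, green, blue); there is no depth.
- viewer.camera_info(name): a dict with "fx", "fy", "cx", "cy" (pixels), "R" (3x3) and "t" (3): a world point X has camera coordinates R X + t. Camera axes: x right, y down, z forward; pixel columns grow to the right and rows downward; lengths in m; the calibration is good to about 2 mm. A picture is of the moment at which its call begins: read the wrist's pose just before it. camera_info takes no time and is no camera call; for the wrist camera it gives the pose at the moment of the call.
- sign_off(): hands the job in, once; it reports no verdict.
The state is a dict: "time_s": time; "joint_positions": joint angles; "qd": joint speeds; "effort": joint torques, N m; "eef_pos": TCP position; "ee_rot": TCP orientation; "ft_force": force on the tool from outside, world axes, zero at the start; "moment": the same for the moment, N m; "grip_width": finger opening in m.
Only numpy, scipy, OpenCV 4.12 (cv2) and the standard library are available. Lean on these libraries where they do the work, as an engineer would, in place of code of your own. Each camera call takes 0.05 s, during which the arm holds its last target.

## Working session

There is one attempt and no reset: what is moved stays moved. The work goes in short steps, Python scripts to look and compute and a tool call to move; the robot and the scene stay as the last step left them, time stands still between calls to the robot, and variables do not carry over. Pictures are saved under pics/ and viewed, and the job is handed in when it is done.

Besides the shell and the picture viewer there is one more tool, called as a command line: name --argument value ..., lists and objects as JSON in quotes. move_arm: Moves the arm, as the interface text tells. Its arguments: {"type":"object","properties":{"motion":{"type":"array"},"squeeze":{"type":"number"}},"required":["motion"]}

```bash
ls; mkdir -p pics
python3 - <<'E'
from bench import sensors, viewer
import cv2
s=sensors.observe(); print(s)
for n in ["side","top","wrist"]:
    i=viewer.camera_info(n); print(n,i)
    im=viewer.capture(n); cv2.imwrite(f"pics/{n}0.png",im[:,:,::-1])
E
```

```text
pics
{'time_s': 0.0, 'joint_positions': array([-1.34494879e+00,  1.26393460e-01, -4.06327345e-02,  1.40539568e+00,
       -1.35757316e-05,  1.57081828e+00]), 'qd': array([-0.00078621, -0.00043067, -0.00155953, -0.00024677,  0.00077318,
       -0.00012141]), 'effort': array([ 1.32097430e-03, -4.35913146e+01,  3.52923167e+01,  1.73203141e-02,
        1.35848410e-05,  1.85088288e-05]), 'eef_pos': array([ 0.11747277, -0.5112851 ,  0.24451007]), 'ee_rot': array([-0.2385633 ,  2.10369571, -2.10028206]), 'ft_force': array([-0.4307802 ,  0.53923249, -0.38287215]), 'moment': array([-0.00610589, -0.02704972, -0.00837529]), 'grip_width': 0.08551416253262727}
side {'fx': 487.929568156416, 'fy': 487.929568156416, 'cx': 315.22121495608576, 'cy': 201.07854106083357, 'R': array([[ 0.15525666, -0.98782608,  0.00974684],
       [-0.46046408, -0.08109322, -0.88396647],
       [ 0.87399554,  0.13275362, -0.46744869]]), 't': array([-0.22845758,  0.29333241,  1.45743609])}
top {'fx': 365.8233836162499, 'fy': 365.8233836162499, 'cx': 320.1861646140315, 'cy': 200.818787399271, 'R': array([[ 0.02649023, -0.99955398, -0.01378778],
       [-0.99008089, -0.02433043, -0.13837581],
       [ 0.13797863,  0.01731663, -0.99028381]]), 't': array([-0.15448123,  0.52518982,  1.24393962])}
wrist {'fx': 340.80361994592386, 'fy': 340.80361994592386, 'cx': 320.2085071984229, 'cy': 196.5626985307641, 'R': array([[ 0.22374712, -0.97464635, -0.00130944],
       [-0.93694266, -0.21546126,  0.27516342],
       [-0.26846915, -0.06034015, -0.96139658]]), 't': array([-0.52410284, -0.03527728,  0.37889241])}
```

View pics/top0.png

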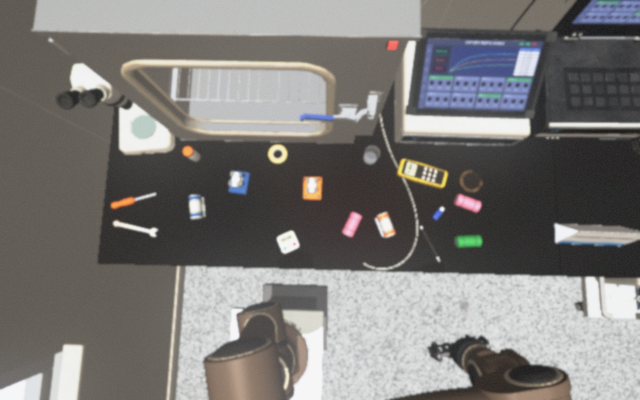

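View pics/side0.png

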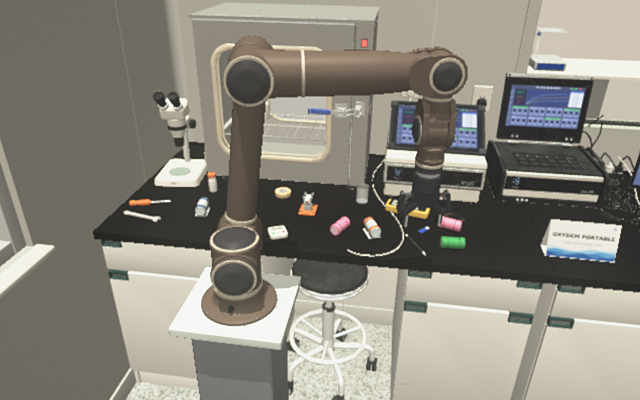

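View pics/wrist0.png

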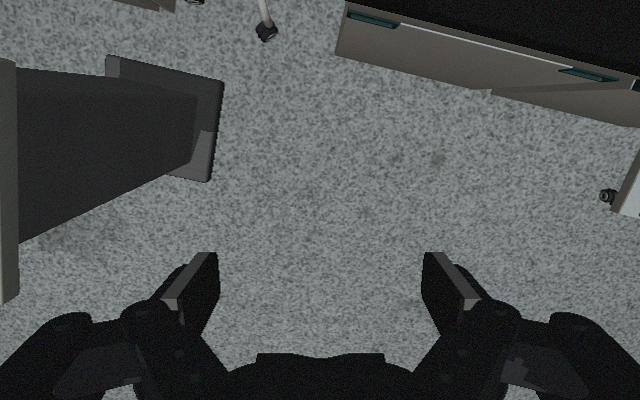

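Top view: the orange-banded barrel is at about (385,224), the blue-banded one at (197,206), the orange cradle at (313,187) and the blue cradle at (238,181). The pink (352,224), (468,203) and green (468,241) cylinders are look-alikes. I'll confirm with an enlarged crop.

```bash
cat > h.py <<'E'
import numpy as np, cv2
from bench import sensors, viewer
from scipy.spatial.transform import Rotation as Ro
def px2w(i,u,v,z):
    R=np.array(i["R"]);t=np.array(i["t"]);C=-R.T@t
    d=R.T@np.array([(u-i["cx"])/i["fx"],(v-i["cy"])/i["fy"],1.]); return C+d*(z-C[2])/d[2]
def w2px(i,X):
    c=np.array(i["R"])@np.array(X)+np.array(i["t"]); return np.array([i["fx"]*c[0]/c[2]+i["cx"],i["fy"]*c[1]/c[2]+i["cy"]])
E
python3 - <<'E'
from h import *
im=cv2.imread("pics/top0.png")
a=cv2.resize(im[190:255,330:410],None,fx=5,fy=5,interpolation=cv2.INTER_CUBIC)
b=cv2.resize(im[160:225,180:260],None,fx=5,fy=5,interpolation=cv2.INTER_CUBIC)
cv2.imwrite("pics/c1.png",np.hstack([a,b]))
c=cv2.resize(im[160:220,280:350],None,fx=8,fy=8,interpolation=cv2.INTER_CUBIC);cv2.imwrite("pics/c2.png",c)
i=viewer.camera_info("top")
for n,u,v,z in [("ob",385,224,.04),("bb",197,206,.04),("oc",313,187,.06),("bc",238,181,.06),("timer",288,242,.019),("pink",352,224,.03),("beaker",371,155,.05),("tape",278,154,.01)]: print(n,px2w(i,u,v,z).round(3))
E
```

```text
ob [ 0.453 -0.367  0.04 ]
bb [0.499 0.289 0.04 ]
oc [ 0.573 -0.115  0.06 ]
bc [0.588 0.145 0.06 ]
timer [ 0.383 -0.032  0.019]
pink [ 0.451 -0.254  0.03 ]
beaker [ 0.694 -0.315  0.05 ]
tape [0.701 0.017 0.01 ]
```

View pics/c1.png

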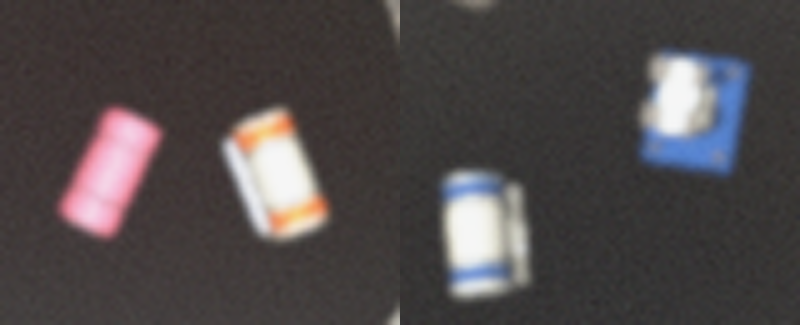

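View pics/c2.png

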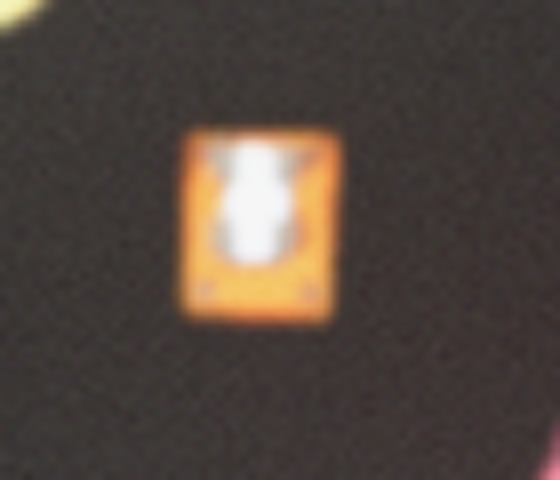

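Run:
```python
from h import *
s=sensors.observe(); R=Ro.from_rotvec(s["ee_rot"]).as_matrix(); print(R.round(3))
i=viewer.camera_info("wrist");C=-np.array(i["R"]).T@i["t"]; print("cam",C, "tool-frame offset",R.T@(C-s["eef_pos"]))
print((R.T@np.array(i["R"]).T).round(3))
d=np.array([0.40,-0.34,0.245])-s["eef_pos"]; print((R.T@d/0.05).round(2))
# barrels in top view: end points 
i=viewer.camera_info("top")
def P(u,v,z): return px2w(i,u,v,z)
# orange crop: end centers
for a,b in [((330+262/5,190+122/5),(330+300/5,190+225/5)),((180+73/5,160+185/5),(180+80/5,160+282/5))]:
    p,q=P(*a,.046),P(*b,.046); print(p.round(3),q.round(3),np.degrees(np.arctan2(*(p-q)[1::-1])),np.linalg.norm(p-q))
```

```text
[[-0.975 -0.     0.224]
 [-0.224  0.001 -0.975]
 [ 0.    -1.    -0.001]]
cam [ 0.1859403  -0.49557811  0.37338567] tool-frame offset [-0.07028062 -0.12869826 -0.00023696]
[[ 0.     0.961  0.275]
 [-0.    -0.275  0.961]
 [ 1.    -0.     0.   ]]
[-6.27 -0.   -2.08]
[ 0.486 -0.357  0.046] [ 0.416 -0.383  0.046] 20.439906190401558 0.07472735235905185
[0.53  0.297 0.046] [0.462 0.287 0.046] 8.328586445035809 0.06845128167957353
```

move_arm --motion '[{"slide":[-0.87,0,-0.175],"rot":[0,0,0],"hand":85},{"slide":[-0.87,0,-0.175],"rot":[0,0,0],"hand":85},{"slide":[-0.87,0,-0.175],"rot":[0,0,0],"hand":85},{"slide":[-0.87,0,-0.175],"rot":[0,0,0],"hand":85},{"slide":[-0.87,0,-0.175],"rot":[0,0,0],"hand":85},{"slide":[-0.87,0,-0.175],"rot":[0,0,0],"hand":85},{"slide":[-0.87,0,-0.175],"rot":[0,0,0],"hand":85},{"slide":[-0.85,0,-0.175],"rot":[0,0,0],"hand":85},{"slide":[0,0,0],"rot":[0,-0.7,0],"hand":85},{"slide":[0,0,0],"rot":[0,0,0],"hand":85}]' --squeeze 40

```text
time_s: 1.4
eef_pos: [0.4404, -0.3653, 0.2448]
ee_rot: [-0.358, 2.033, -2.032]
ft_force: [-1.2, -0.9, 0.4]
grip_width: 0.0848
```

Run:
```python
from h import *
import json
s=sensors.observe();i=viewer.camera_info("wrist")
im=viewer.capture("wrist"); cv2.imwrite("pics/w1.png",im[:,:,::-1])
json.dump({k:np.array(v).tolist() for k,v in i.items()},open("w1.json","w"))
print(s["time_s"],s["eef_pos"],s["qd"].round(3)); print(Ro.from_rotvec(s["ee_rot"]).as_matrix().round(3))
```

```text
1.4 [ 0.44037801 -0.36531129  0.2447589 ] [-0.018 -0.01  -0.005  0.002  0.001  0.043]
[[-0.94  -0.001  0.341]
 [-0.341  0.001 -0.94 ]
 [ 0.001 -1.    -0.001]]
```

View pics/w1.png

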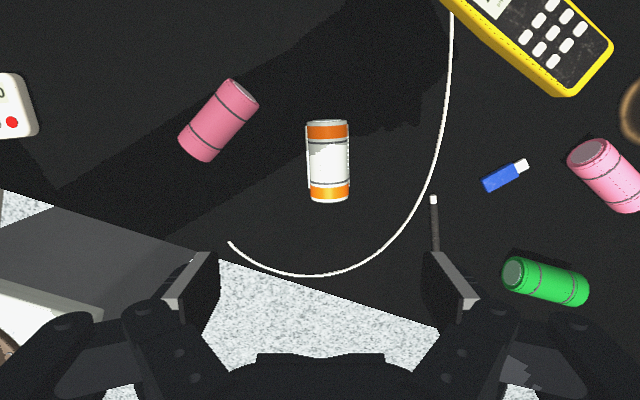

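```bash
cat >> h.py <<'E'
from scipy.optimize import minimize
def hull(i,x,y,yaw,z=.026,r=.02,L=.08):
    ax=np.array([np.cos(yaw),np.sin(yaw),0]);n=np.array([-ax[1],ax[0],0]);k=np.array([0,0,1.])
    t=np.linspace(0,2*np.pi,40)
    pts=[w2px(i,np.array([x,y,z])+e*L/2*ax+r*(np.cos(a)*n+np.sin(a)*k)) for e in(-1,1) for a in t]
    return cv2.convexHull(np.array(pts,np.float32))[:,0]
def fitcyl(im,i,roi,p0,thr=70,name=None,z=.026):
    u0,v0,u1,v1=roi;S=8
    c=cv2.resize(im[v0:v1,u0:u1],None,fx=S,fy=S,interpolation=cv2.INTER_CUBIC)
    m=(c.max(2)>thr).astype(np.uint8)
    n,l,st,_=cv2.connectedComponentsWithStats(m);b=1+st[1:,4].argmax();m=(l==b).astype(np.uint8)
    cs,_=cv2.findContours(m,0,2);m[:]=0;cv2.drawContours(m,cs,-1,1,-1)
    def cost(p):
        h=(hull(i,*p,z=z)-[u0,v0]+.5)*S-.5
        k=np.zeros_like(m);cv2.fillPoly(k,[np.round(h*16).astype(np.int32)],1,shift=4)
        return (k!=m).sum()/m.sum()
    sx=np.array([[0,0,0],[.01,0,0],[0,.01,0],[0,0,.1]])+p0
    r=minimize(cost,p0,method="Nelder-Mead",options=dict(initial_simplex=sx,xatol=1e-4,fatol=1e-4))
    h=(hull(i,*r.x,z=z)-[u0,v0]+.5)*S-.5
    o=c.copy();cv2.polylines(o,[h.astype(np.int32)],True,(0,255,0),1);cv2.drawContours(o,cs,-1,(0,0,255),1)
    if name: cv2.imwrite(name,o if max(o.shape)<=600 else cv2.resize(o,None,fx=600/max(o.shape),fy=600/max(o.shape)))
    return r.x,r.fun
E
python3 - <<'E'
from h import *
import json
i=json.load(open("w1.json"));im=cv2.imread("pics/w1.png")
x,f=fitcyl(im,i,(295,110,360,212),np.array([.45,-.367,.35]),name="pics/f1.png")
print(x,np.degrees(x[2]),f)
# top check
it=viewer.camera_info("top");print(w2px(it,[x[0],x[1],.026]))
E
```

```text
[ 0.45246652 -0.3690884   0.39109379] 22.408023639201268 0.08121731883376124
[385.08935548 224.53088023]
```

View pics/f1.png

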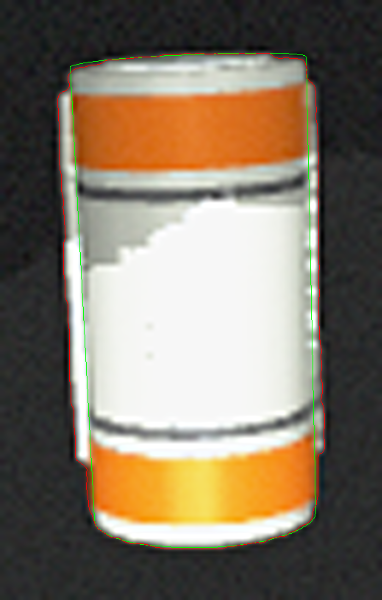

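move_arm --motion '[{"slide":[0,0,0],"rot":[0,-0.25,0],"hand":85},{"slide":[-0.2,0.8,0.16],"rot":[0,0,0],"hand":85},{"slide":[0,1,0],"rot":[0,0,0],"hand":85},{"slide":[0,1,0],"rot":[0,0,0],"hand":85},{"slide":[0,0.8,0],"rot":[0,0,0],"hand":85},{"slide":[0,0.5,0],"rot":[0,0,0],"hand":85},{"slide":[0,0.22,0],"rot":[0,0,0],"hand":85},{"slide":[0,0,0],"rot":[0,0,0],"hand":85},{"slide":[0,0,0],"rot":[0,0,0],"hand":85}]'

```text
time_s: 2.58
eef_pos: [0.4529, -0.3701, 0.0307]
ee_rot: [-0.396, 2.005, -2.008]
ft_force: [0.5, -0.5, 1.0]
grip_width: 0.0852
```

Run:
```python
from h import *
im=viewer.capture("wrist"); cv2.imwrite("pics/w2.png",im[:,:,::-1])
im=viewer.capture("side"); cv2.imwrite("pics/s2.png",cv2.resize(im[170:280,300:460,::-1],None,fx=5,fy=5))
s=sensors.observe();print(s["time_s"],s["eef_pos"]); print(Ro.from_rotvec(s["ee_rot"]).as_matrix().round(3))
```

```text
2.675 [ 0.45302684 -0.3699572   0.03068731]
[[-0.924  0.002  0.381]
 [-0.381 -0.001 -0.924]
 [-0.001 -1.     0.002]]
```

View pics/w2.png

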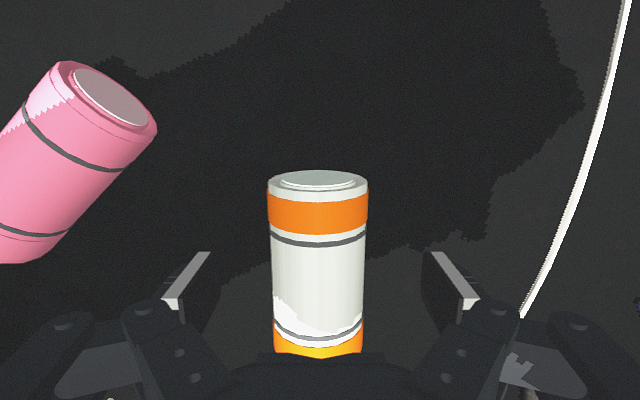

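View pics/s2.png

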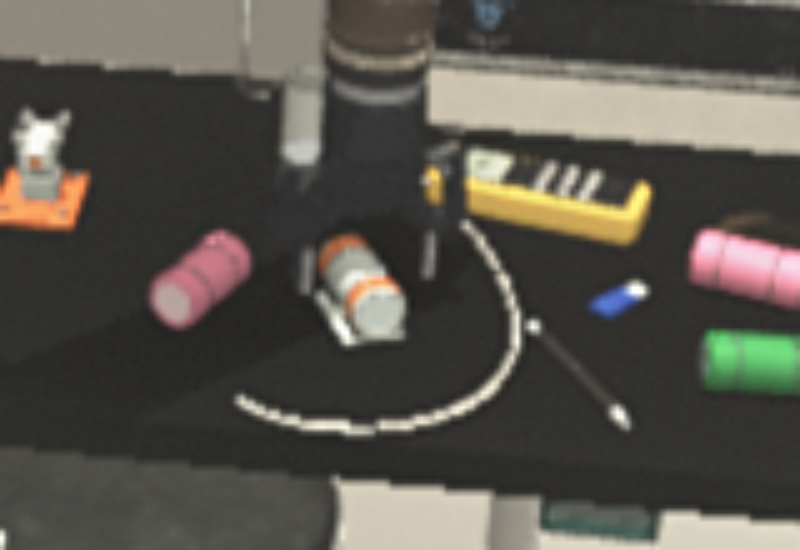

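move_arm --motion '[{"slide":[0,0.04,0],"rot":[0,0,0],"hand":60},{"slide":[0,0,0],"rot":[0,0,0],"hand":45},{"slide":[0,0,0],"rot":[0,0,0],"hand":30},{"slide":[0,0,0],"rot":[0,0,0],"hand":30},{"slide":[0,0,0],"rot":[0,0,0],"hand":30},{"slide":[0,0,0],"rot":[0,0,0],"hand":30}]' --squeeze 45

```text
time_s: 3.42
eef_pos: [0.4523, -0.3691, 0.0276]
ee_rot: [-0.398, 2.007, -2.006]
ft_force: [-1.9, 3.5, 5.4]
grip_width: 0.0388
```

Run:
```python
from h import *
im=viewer.capture("wrist"); cv2.imwrite("pics/w3.png",im[:,:,::-1])
s=sensors.observe();print(s["time_s"],s["eef_pos"],s["grip_width"],s["ft_force"])
```

```text
3.475 [ 0.45235267 -0.36911767  0.02763802] 0.038619138205807424 [-0.28613086  2.90757531  4.59268335]
```

View pics/w3.png

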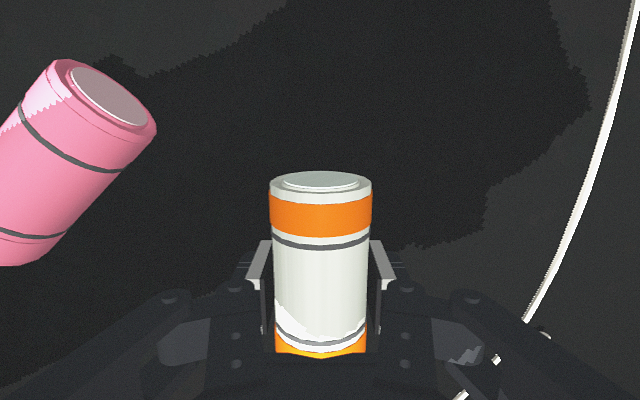

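The tips sit about 12 mm below the axis, which is tight against the V tops. I'll regrip a few mm higher.

move_arm --motion '[{"slide":[0,0,0],"rot":[0,0,0],"hand":48},{"slide":[0,0,0],"rot":[0,0,0],"hand":48},{"slide":[0,-0.06,0],"rot":[0,0,0],"hand":48},{"slide":[0,0,0],"rot":[0,0,0],"hand":48},{"slide":[0,0,0],"rot":[0,0,0],"hand":30},{"slide":[0,0,0],"rot":[0,0,0],"hand":30},{"slide":[0,0,0],"rot":[0,0,0],"hand":30},{"slide":[0,0,0],"rot":[0,0,0],"hand":30}]'

```text
time_s: 4.47
eef_pos: [0.4524, -0.3691, 0.0307]
ee_rot: [-0.398, 2.007, -2.006]
ft_force: [-1.8, 2.7, 4.8]
grip_width: 0.0386
```

move_arm --motion '[{"slide":[0,-0.4,0],"rot":[0,0,0],"hand":30},{"slide":[0,-1,0],"rot":[0,0.75,0],"hand":30},{"slide":[0,-1,0],"rot":[0,0.75,0],"hand":30},{"slide":[0,-1,0],"rot":[0,0.75,0],"hand":30},{"slide":[-0.175,-0.4,-0.85],"rot":[0,0,0],"hand":30},{"slide":[-0.175,0,-0.85],"rot":[0,0,0],"hand":30},{"slide":[-0.175,0,-0.85],"rot":[0,0,0],"hand":30},{"slide":[-0.175,0,-0.85],"rot":[0,0,0],"hand":30},{"slide":[-0.175,0,-0.85],"rot":[0,0,0],"hand":30},{"slide":[-0.175,0,-0.85],"rot":[0,0,0],"hand":30}]'

```text
time_s: 5.72
eef_pos: [0.5052, -0.1131, 0.2199]
ee_rot: [-0.001, -2.221, 2.221]
ft_force: [0.2, -0.7, -1.8]
grip_width: 0.0383
```

move_arm --motion '[{"slide":[0,0,0],"rot":[0,0,0],"hand":30},{"slide":[0,0,0],"rot":[0,0,0],"hand":30},{"slide":[0,0,0],"rot":[0,0,0],"hand":30}]'

```text
time_s: 6.1
eef_pos: [0.505, -0.1153, 0.2201]
ee_rot: [-0.002, -2.22, 2.22]
ft_force: [0.0, 0.5, -1.9]
grip_width: 0.0387
```

Run:
```python
from h import *
import json
s=sensors.observe();i=viewer.camera_info("wrist")
im=viewer.capture("wrist"); cv2.imwrite("pics/w4.png",im[:,:,::-1])
json.dump({k:np.array(v).tolist() for k,v in i.items()},open("w4.json","w"))
print(s["time_s"],s["eef_pos"],s["grip_width"],s["ft_force"]); print(Ro.from_rotvec(s["ee_rot"]).as_matrix().round(4))
```

```text
6.1 [ 0.50498693 -0.11526551  0.2200768 ] 0.03866253901731116 [ 0.0371288   0.51381585 -1.86658285]
[[-1.0e+00 -3.0e-04 -2.4e-03]
 [ 2.4e-03 -2.0e-04 -1.0e+00]
 [ 3.0e-04 -1.0e+00  2.0e-04]]
```

View pics/w4.png

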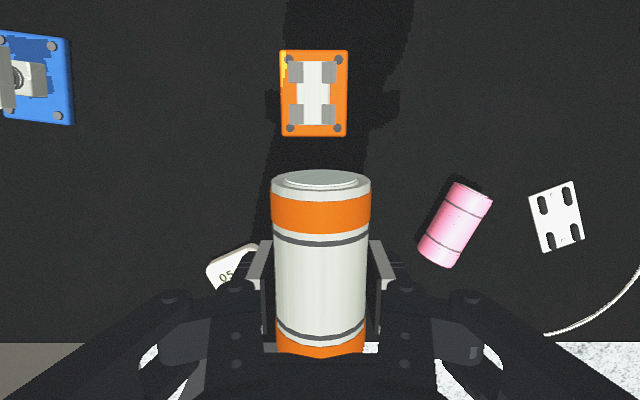

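Run:
```python
from h import *
im=cv2.imread("pics/w4.png")
cv2.imwrite("pics/c4.png",cv2.resize(im[40:145,265:365],None,fx=5,fy=5,interpolation=cv2.INTER_CUBIC))
cv2.imwrite("pics/c4b.png",cv2.resize(im[0:140,0:110],None,fx=4,fy=4,interpolation=cv2.INTER_CUBIC))
```

```text
(no output)
```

View pics/c4.png

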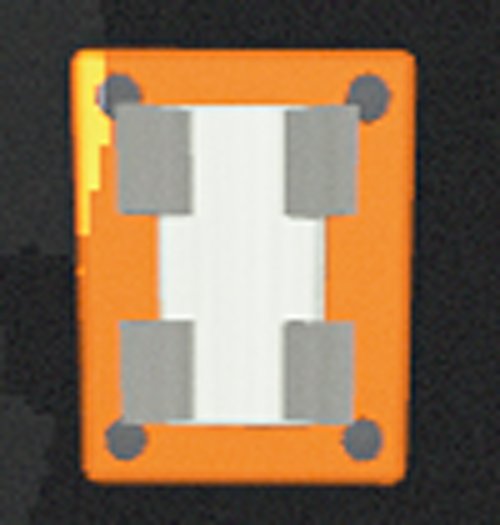

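View pics/c4b.png

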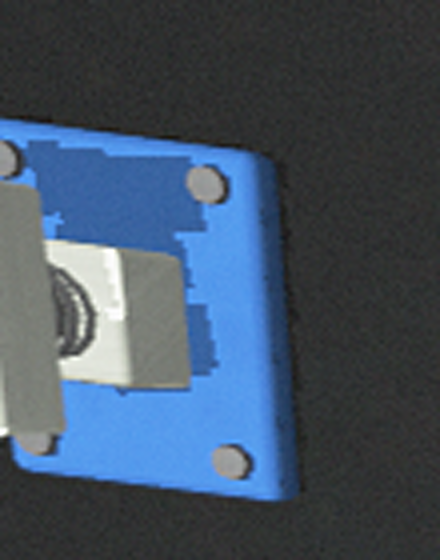

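Run:
```python
from h import *
import json
i=json.load(open("w4.json"));im=cv2.imread("pics/w4.png")
f=lambda u,v:(265+(u+.5)/5-.5,40+(v+.5)/5-.5)
P=[px2w(i,*f(*p),.072) for p in [(117,105),(359,105),(122,422),(355,421)]]
for p in P: print(p.round(4))
c=np.mean(P,0);print("c",c,"yaw",[np.degrees(np.arctan2(*(P[a]-P[b])[1::-1])) for a,b in((0,2),(1,3))], "sizes",P[0]-P[2],P[0]-P[1])
Q=[px2w(i,*f(*p),.012) for p in [(119,94),(369,97),(126,439),(362,439)]]
print("bolts",np.mean(Q,0),[q.round(4) for q in Q])
tcp=np.array([.50499,-.11527,.22008])
o=im.copy()
for dx,col in((0,(0,255,0)),(.003,(255,0,0))):
    h=hull(i,tcp[0]+dx,tcp[1],0.0024*-1,z=tcp[2]-.0047); cv2.polylines(o,[np.round(h*16).astype(np.int32)],True,col,1,shift=4)
cv2.imwrite("pics/o4.png",cv2.resize(o[155:365,235:405],None,fx=2.8,fy=2.8,interpolation=cv2.INTER_CUBIC))
```

```text
[ 0.6032 -0.0908  0.072 ]
[ 0.6031 -0.1275  0.072 ]
[ 0.5561 -0.0903  0.072 ]
[ 0.5561 -0.1274  0.072 ]
c [ 0.57963709 -0.10899519  0.072     ] yaw [np.float64(-0.6691746003203226), np.float64(-0.17301768720970578)] sizes [ 0.0471194  -0.00055035  0.        ] [9.20633248e-05 3.66908955e-02 0.00000000e+00]
bolts [ 0.57974271 -0.10876164  0.012     ] [array([ 0.6112, -0.086 ,  0.012 ]), array([ 0.6105, -0.132 ,  0.012 ]), array([ 0.5487, -0.0856,  0.012 ]), array([ 0.5486, -0.1314,  0.012 ])]
```

View pics/o4.png

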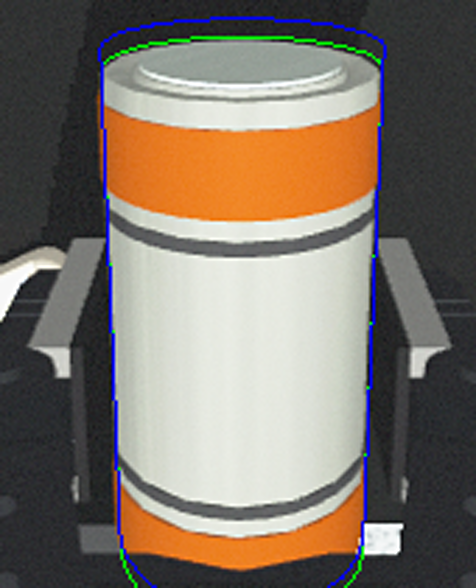

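move_arm --motion '[{"slide":[-0.75,0,-0.06],"rot":[0,0,0],"hand":30},{"slide":[-0.75,0,-0.06],"rot":[0,0,0],"hand":30},{"slide":[0,0.7,0],"rot":[0,0,0],"hand":30},{"slide":[0,0.7,0],"rot":[0,0,0],"hand":30},{"slide":[0,0.6,0],"rot":[0,0,0],"hand":30},{"slide":[0,0.3,0],"rot":[0,0,0],"hand":30},{"slide":[0,0,0],"rot":[0,0,0],"hand":30},{"slide":[0,0,0],"rot":[0,0,0],"hand":30}]'

```text
time_s: 7.15
eef_pos: [0.5809, -0.1089, 0.1067]
ee_rot: [0.004, 2.221, -2.222]
ft_force: [0.3, 0.2, -0.8]
grip_width: 0.0389
```

Run:
```python
from h import *
im=viewer.capture("side"); cv2.imwrite("pics/s5.png",cv2.resize(im[150:260,240:380,::-1],None,fx=5,fy=5,interpolation=cv2.INTER_CUBIC))
im=viewer.capture("wrist"); cv2.imwrite("pics/w5.png",im[:,:,::-1])
s=sensors.observe();print(s["time_s"],s["eef_pos"],s["grip_width"],s["ft_force"]); print(Ro.from_rotvec(s["ee_rot"]).as_matrix().round(4))
```

```text
7.25 [ 0.5809913  -0.10872275  0.10682658] 0.03846482077960859 [-0.28233188 -0.29011292 -1.54229227]
[[-1.0e+00  2.4e-03 -1.3e-03]
 [ 1.3e-03 -4.0e-04 -1.0e+00]
 [-2.4e-03 -1.0e+00  4.0e-04]]
```

View pics/s5.png

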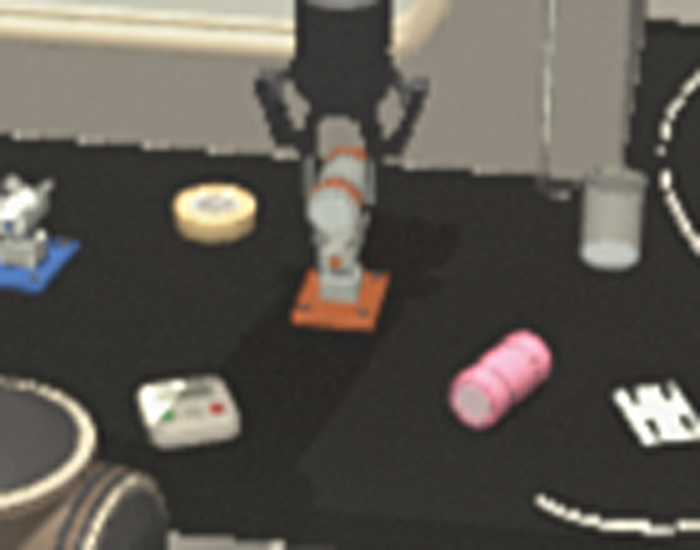

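View pics/w5.png

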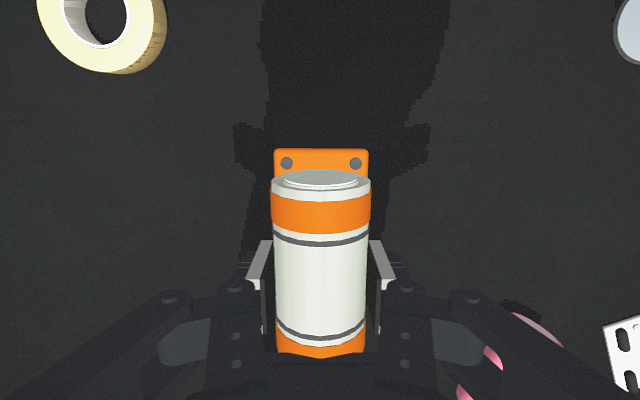

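Run:
```python
from h import *
i=viewer.camera_info("wrist")
for p in [(286.5,163),(355.5,163)]: print(px2w(i,*p,.012))
for p in [(275,149),(367,149)]: print(px2w(i,*p,.010))
```

```text
[ 0.61066022 -0.0861225   0.012     ]
[ 0.61059211 -0.13191642  0.012     ]
[ 0.61968386 -0.07857578  0.01      ]
[ 0.61959479 -0.13949005  0.01      ]
```

move_arm --motion '[{"slide":[0.02,0.15,0],"rot":[0,0,0],"hand":30},{"slide":[0,0.1,0],"rot":[0,0,0],"hand":30},{"slide":[0,0.04,0],"rot":[0,0,0],"hand":30},{"slide":[0,0.02,0],"rot":[0,0,0],"hand":30},{"slide":[0,0,0],"rot":[0,0,0],"hand":30}]'

```text
time_s: 7.88
eef_pos: [0.5792, -0.1084, 0.0898]
ee_rot: [-0.001, -2.221, 2.221]
ft_force: [-0.4, -0.1, -1.4]
grip_width: 0.0382
```

move_arm --motion '[{"slide":[0,0.02,0],"rot":[0,0,0],"hand":30},{"slide":[0,0,0],"rot":[0,0,0],"hand":30}]'

```text
time_s: 8.12
eef_pos: [0.5794, -0.1086, 0.0891]
ee_rot: [-0.002, -2.221, 2.221]
ft_force: [0.1, -0.3, 0.2]
grip_width: 0.0387
```

move_arm --motion '[{"slide":[0,0.015,0],"rot":[0,0,0],"hand":30},{"slide":[0,0,0],"rot":[0,0,0],"hand":30}]'

```text
time_s: 8.38
eef_pos: [0.5793, -0.1086, 0.0884]
ee_rot: [-0.002, -2.221, 2.222]
ft_force: [0.2, -1.3, 2.4]
grip_width: 0.0385
```

Run:
```python
from h import *
print(*[(s["time_s"],s["eef_pos"],s["ft_force"]) for s in [sensors.observe()]])
im=viewer.capture("side"); cv2.imwrite("pics/s6.png",cv2.resize(im[165:225,280:340,::-1],None,fx=9,fy=9,interpolation=cv2.INTER_CUBIC))
print(sensors.observe()["ft_force"])
```

```text
(8.375, array([ 0.57934684, -0.10861666,  0.08840327]), array([ 0.15194891, -1.25954334,  2.37737201]))
[-0.5244563  -0.75635157  2.13097371]
```

View pics/s6.png

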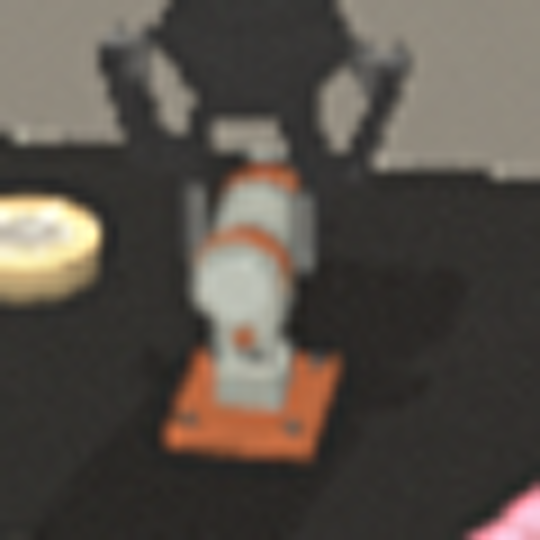

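move_arm --motion '[{"slide":[0,0,0],"rot":[0,0,0],"hand":42},{"slide":[0,0,0],"rot":[0,0,0],"hand":46},{"slide":[0,0,0],"rot":[0,0,0],"hand":55},{"slide":[0,0,0],"rot":[0,0,0],"hand":65},{"slide":[0,0,0],"rot":[0,0,0],"hand":65}]'

```text
time_s: 9.05
eef_pos: [0.5791, -0.1084, 0.088]
ee_rot: [-0.001, -2.221, 2.221]
ft_force: [-0.9, -0.1, -0.4]
grip_width: 0.0649
```

Run:
```python
from h import *
im=viewer.capture("wrist"); cv2.imwrite("pics/w7.png",im[:,:,::-1])
s=sensors.observe();print(s["time_s"],s["eef_pos"],s["grip_width"],s["ft_force"])
```

```text
9.1 [ 0.57912585 -0.1084325   0.08801696] 0.06503236929627011 [-0.41622929  0.12281765  0.25663997]
```

View pics/w7.png

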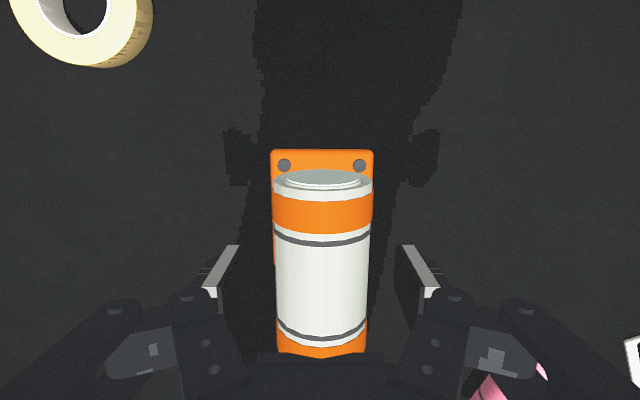

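move_arm --motion '[{"slide":[0,-0.3,0],"rot":[0,0,0],"hand":80},{"slide":[0,-0.9,0],"rot":[0,0,0],"hand":85},{"slide":[0,-0.9,0],"rot":[0,0,0],"hand":85},{"slide":[0,-0.9,0],"rot":[0,0,0],"hand":85},{"slide":[0.2,0,-0.9],"rot":[0,0,0],"hand":85},{"slide":[0.2,0,-0.9],"rot":[0,0,0],"hand":85}]'

```text
time_s: 9.85
eef_pos: [0.5595, -0.0179, 0.24]
ee_rot: [0.006, 2.221, -2.221]
ft_force: [0.8, 1.0, -0.5]
grip_width: 0.0852
```

move_arm --motion '[{"slide":[0.2,0,-0.88],"rot":[0,0,0],"hand":85},{"slide":[0.2,0,-0.88],"rot":[0,0,0],"hand":85},{"slide":[0.2,0,-0.88],"rot":[0,0,0],"hand":85},{"slide":[0.2,0,-0.88],"rot":[0,0,0],"hand":85},{"slide":[0.2,0,-0.88],"rot":[0,0,0],"hand":85},{"slide":[0.2,0,-0.88],"rot":[0,0,0],"hand":85},{"slide":[0.2,0,-0.88],"rot":[0,0,0],"hand":85},{"slide":[0,0,0],"rot":[0,-0.8,0],"hand":85},{"slide":[0,0,0],"rot":[0,0,0],"hand":85},{"slide":[0,0,0],"rot":[0,0,0],"hand":85}]'

```text
time_s: 11.1
eef_pos: [0.4811, 0.1362, 0.252]
ee_rot: [-0.366, 2.147, -1.913]
ft_force: [0.3, -0.3, -0.4]
grip_width: 0.0848
```

Run:
```python
from h import *
import json
s=sensors.observe();i=viewer.camera_info("wrist")
im=viewer.capture("wrist"); cv2.imwrite("pics/w8.png",im[:,:,::-1])
json.dump({k:np.array(v).tolist() for k,v in i.items()},open("w8.json","w"))
print(s["time_s"],s["eef_pos"],s["ft_force"]); print(Ro.from_rotvec(s["ee_rot"]).as_matrix().round(4))
im=viewer.capture("side"); cv2.imwrite("pics/s8.png",cv2.resize(im[165:225,280:340,::-1],None,fx=9,fy=9,interpolation=cv2.INTER_CUBIC))
im=viewer.capture("top"); cv2.imwrite("pics/t8.png",cv2.resize(im[150:220,270:360,::-1],None,fx=7,fy=7,interpolation=cv2.INTER_CUBIC))
```

```text
11.1 [0.48113873 0.13615106 0.25200335] [ 0.32406285 -0.27926876 -0.40594548]
[[-0.9394 -0.0255  0.3418]
 [-0.3425  0.1102 -0.933 ]
 [-0.0138 -0.9936 -0.1123]]
```

View pics/w8.png

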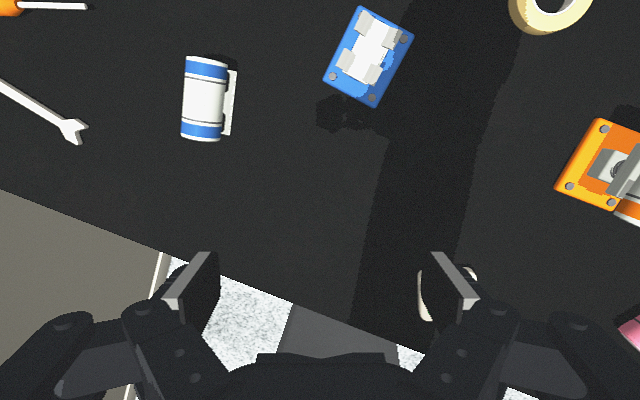

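View pics/s8.png

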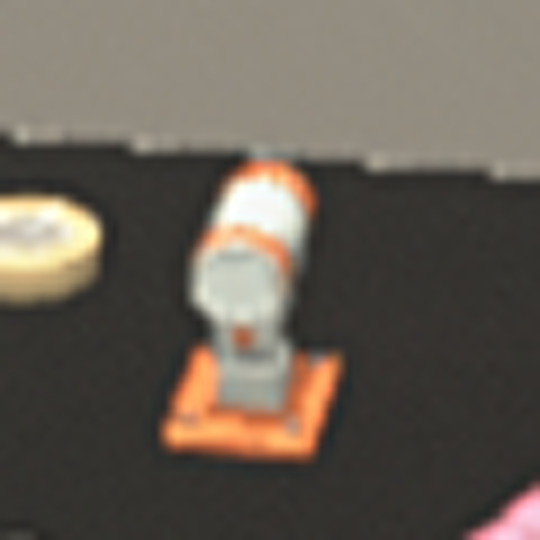

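View pics/t8.png

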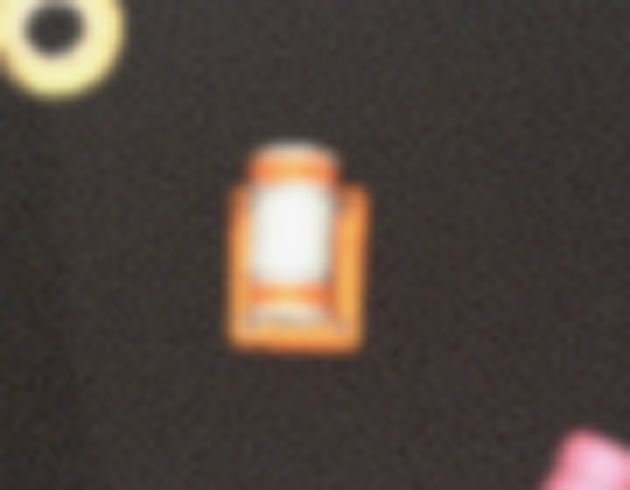

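Run:
```python
from h import *
s=sensors.observe();print(s["joint_positions"].round(3),s["qd"].round(3))
```

```text
[ 0.212  0.078 -0.082  1.412  0.113  3.002] [-0.001  0.001  0.    -0.002 -0.002 -0.005]
```

move_arm --motion '[{"slide":[0,0,0],"rot":[0,-1,0],"hand":85},{"slide":[0,0,0],"rot":[0,-1,0],"hand":85},{"slide":[0,0,0],"rot":[0,-1,0],"hand":85},{"slide":[0,0,0],"rot":[0,-1,0],"hand":85},{"slide":[0,0,0],"rot":[0,-1,0],"hand":85},{"slide":[0,0,0],"rot":[0,-1,0],"hand":85},{"slide":[0,0,0],"rot":[0,-1,0],"hand":85},{"slide":[0,0,0],"rot":[0,-1,0],"hand":85},{"slide":[0,0,0],"rot":[0,-1,0],"hand":85},{"slide":[0,0,0],"rot":[0,-1,0],"hand":85}]'

```text
time_s: 12.5
eef_pos: [0.4813, 0.1358, 0.2519]
ee_rot: [-1.33, 0.861, -0.737]
ft_force: [0.6, 0.1, -0.5]
grip_width: 0.085
```

move_arm --motion '[{"slide":[0,0,0],"rot":[0,-1,0],"hand":85},{"slide":[0,0,0],"rot":[0,-1,0],"hand":85},{"slide":[0,0,0],"rot":[0,-1,0],"hand":85},{"slide":[0,0,0],"rot":[0,-1,0],"hand":85},{"slide":[0,0,0],"rot":[0,-1,0],"hand":85},{"slide":[0,0,0],"rot":[0,-1,0],"hand":85},{"slide":[0,0,0],"rot":[0,-0.8,0],"hand":85},{"slide":[0,0,0],"rot":[0,0,0],"hand":85}]'

```text
time_s: 13.5
eef_pos: [0.4813, 0.1358, 0.2519]
ee_rot: [-1.456, -0.095, 0.122]
ft_force: [-0.4, -0.2, -0.3]
grip_width: 0.0848
```

```bash
cat >> h.py <<'E'
def todo(pos,yaw):
    s=sensors.observe();R=Ro.from_rotvec(s["ee_rot"])
    c,n=np.cos(yaw),np.sin(yaw)
    D=Ro.from_matrix(np.array([[c,0,-n],[n,0,c],[0,-1,0]]).astype(float)) if False else Ro.from_matrix(np.column_stack([[c,n,0],[0,0,-1],np.cross([c,n,0],[0,0,-1])]))
    print("t",s["time_s"],"pos",s["eef_pos"].round(4),"q",s["joint_positions"].round(3))
    print("R",R.as_matrix().round(4).tolist())
    print("rot units",np.degrees((R.inv()*D).as_rotvec()/10).round(3))
    d=np.array(pos)-s["eef_pos"]
    print("slide units now-frame",(R.inv().apply(d)/.05).round(3)," after-rot frame",(D.inv().apply(d)/.05).round(3))
E
python3 - <<'E'
from h import *
todo([.48,.285,.24],np.radians(8))
E
```

```text
t 13.5 pos [0.4813 0.1358 0.2519] q [ 0.211  0.078 -0.082  1.412  0.113  0.071]
R [[0.99, -0.0256, -0.1385], [0.1405, 0.1101, 0.984], [-0.01, -0.9936, 0.1126]]
rot units [-0.646  0.004 -0.058]
slide units now-frame [0.395 0.565 2.913]  after-rot frame [0.389 0.237 2.958]
```

move_arm --motion '[{"slide":[0,0,0],"rot":[-0.646,0,-0.058],"hand":85},{"slide":[0.1,0.06,0.74],"rot":[0,0,0],"hand":85},{"slide":[0.1,0.06,0.74],"rot":[0,0,0],"hand":85},{"slide":[0.1,0.06,0.74],"rot":[0,0,0],"hand":85},{"slide":[0.1,0.06,0.74],"rot":[0,0,0],"hand":85},{"slide":[0,0,0],"rot":[0,0,0],"hand":85},{"slide":[0,0,0],"rot":[0,0,0],"hand":85}]'

```text
time_s: 14.38
eef_pos: [0.4799, 0.2849, 0.2399]
ee_rot: [-1.568, -0.111, 0.111]
ft_force: [0.3, 0.6, 0.1]
grip_width: 0.0852
```

Run:
```python
from h import *
import json
todo([.48,.285,.24],np.radians(8))
i=viewer.camera_info("wrist")
im=viewer.capture("wrist"); cv2.imwrite("pics/w9.png",im[:,:,::-1])
json.dump({k:np.array(v).tolist() for k,v in i.items()},open("w9.json","w"))
```

```text
t 14.375 pos [0.4799 0.2849 0.2399] q [ 5.360e-01  1.890e-01  2.300e-02  1.405e+00 -1.000e-03  3.950e-01]
R [[0.99, 0.0002, -0.1408], [0.1408, -0.0005, 0.99], [0.0002, -1.0, -0.0005]]
rot units [0.003 0.01  0.001]
slide units now-frame [ 0.002 -0.002  0.001]  after-rot frame [ 0.002 -0.002  0.001]
```

View pics/w9.png

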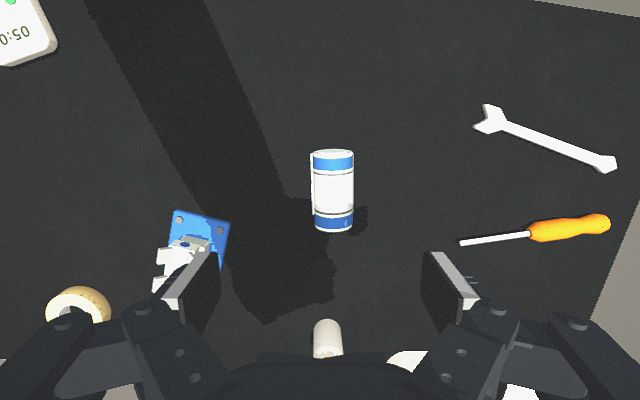

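Run:
```python
from h import *
import json
i=json.load(open("w9.json"));im=cv2.imread("pics/w9.png")
x,f=fitcyl(im,i,(300,140,366,242),np.array([.497,.29,.12]),name="pics/f9.png")
print(x,np.degrees(x[2]),f)
todo([x[0],x[1],.0305],x[2])
```

```text
[0.4985037  0.300874   0.15672307] 8.979570446553417 0.0921295466762229
t 14.425 pos [0.48   0.2846 0.2401] q [ 0.535  0.189  0.023  1.405 -0.     0.394]
R [[0.9901, 0.0005, -0.1404], [0.1404, -0.0002, 0.9901], [0.0005, -1.0, -0.0002]]
rot units [ 0.001 -0.091  0.003]
slide units now-frame [0.409 4.191 0.271]  after-rot frame [0.416 4.191 0.264]
```

View pics/f9.png

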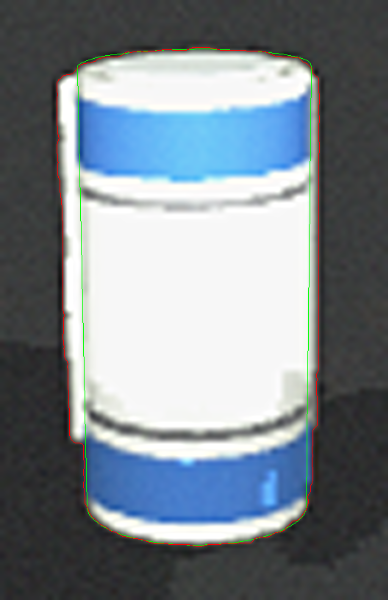

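move_arm --motion '[{"slide":[0,0,0],"rot":[0,-0.09,0],"hand":85},{"slide":[0.41,0.8,0.265],"rot":[0,0,0],"hand":85},{"slide":[0,1,0],"rot":[0,0,0],"hand":85},{"slide":[0,1,0],"rot":[0,0,0],"hand":85},{"slide":[0,0.8,0],"rot":[0,0,0],"hand":85},{"slide":[0,0.4,0],"rot":[0,0,0],"hand":85},{"slide":[0,0.19,0],"rot":[0,0,0],"hand":85},{"slide":[0,0,0],"rot":[0,0,0],"hand":85},{"slide":[0,0,0],"rot":[0,0,0],"hand":85}]'

```text
time_s: 15.55
eef_pos: [0.4991, 0.3019, 0.0318]
ee_rot: [-1.566, -0.126, 0.122]
ft_force: [1.3, -0.1, 0.0]
grip_width: 0.0849
```

Run:
```python
from h import *
todo([.4985,.3009,.0305],np.radians(9))
im=viewer.capture("wrist"); cv2.imwrite("pics/w10.png",im[:,:,::-1])
```

```text
t 15.55 pos [0.4991 0.3019 0.0318] q [ 0.544  0.314 -0.282  0.972 -0.     0.386]
R [[0.9875, 0.0023, -0.1575], [0.1575, 0.0012, 0.9875], [0.0025, -1.0, 0.0008]]
rot units [-0.004  0.006  0.014]
slide units now-frame [-0.015  0.026 -0.018]  after-rot frame [-0.015  0.026 -0.018]
```

View pics/w10.png

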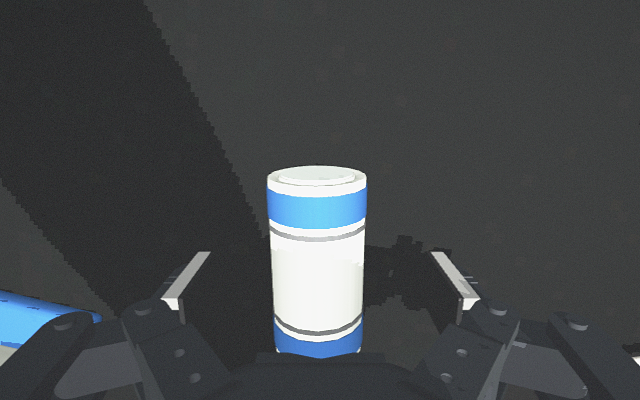

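move_arm --motion '[{"slide":[-0.015,0.02,-0.02],"rot":[0,0,0],"hand":60},{"slide":[0,0,0],"rot":[0,0,0],"hand":45},{"slide":[0,0,0],"rot":[0,0,0],"hand":30},{"slide":[0,0,0],"rot":[0,0,0],"hand":30},{"slide":[0,0,0],"rot":[0,0,0],"hand":30},{"slide":[0,0,0],"rot":[0,0,0],"hand":30}]' --squeeze 50

```text
time_s: 16.35
eef_pos: [0.4979, 0.3005, 0.03]
ee_rot: [-1.567, -0.125, 0.123]
ft_force: [-1.3, -1.7, 5.6]
grip_width: 0.0385
```

Run:
```python
from h import *
todo([.505,.145,.22],np.radians(-8))
s=sensors.observe();print(s["ft_force"],s["grip_width"])
# cradle blue from w8 (moved bolts)
import json
i=json.load(open("w8.json"));im=cv2.imread("pics/w8.png")
cv2.imwrite("pics/c8.png",cv2.resize(im[0:115,315:420],None,fx=5,fy=5,interpolation=cv2.INTER_CUBIC))
```

```text
t 16.35 pos [0.4979 0.3005 0.03  ] q [ 0.543  0.313 -0.287  0.969 -0.     0.385]
R [[0.9875, 0.0012, -0.1577], [0.1577, 0.0002, 0.9875], [0.0012, -1.0, -0.0]]
rot units [-1.000e-03  1.707e+00  7.000e-03]
slide units now-frame [-0.346 -3.799 -3.093]  after-rot frame [ 0.573 -3.799 -3.06 ]
[-1.29571652 -1.66214073  5.62762058] 0.03854634319209945
```

View pics/c8.png

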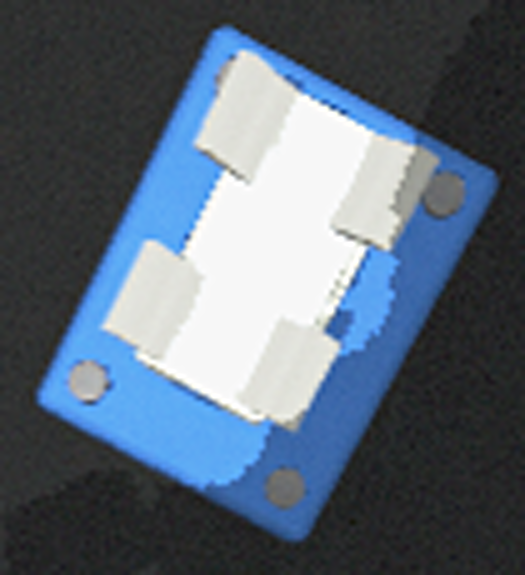

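Run:
```python
from h import *
import json
i=json.load(open("w8.json"))
f=lambda u,v:(315+(u+.5)/5-.5,(v+.5)/5-.5)
for n,z,L in (("V",.072,[(238,50),(437,155),(103,328),(297,430)]),("base",.01,[(220,25),(500,178),(37,400),(297,544)])):
    P=[px2w(i,*f(*p),z) for p in L]
    print(n,np.mean(P,0).round(4),[np.degrees(np.arctan2(*(P[a]-P[b])[1::-1])).round(2) for a,b in((0,2),(1,3))],[np.linalg.norm(P[a]-P[b]).round(4) for a,b in((0,2),(1,3),(0,1),(2,3))])
```

```text
V [0.5943 0.1567 0.072 ] [np.float64(-6.91), np.float64(-5.98)] [np.float64(0.0473), np.float64(0.0474), np.float64(0.0366), np.float64(0.0373)]
base [0.5942 0.1566 0.01  ] [np.float64(-7.29), np.float64(-7.61)] [np.float64(0.0776), np.float64(0.0783), np.float64(0.0621), np.float64(0.0617)]
```

move_arm --motion '[{"slide":[0,-0.4,0],"rot":[0,0,0],"hand":30},{"slide":[0,-1,0],"rot":[0,0.81,0],"hand":30},{"slide":[0,-1,0],"rot":[0,0.82,0],"hand":30},{"slide":[0,-1,0],"rot":[0,0,0],"hand":30},{"slide":[0.57,0,-0.65],"rot":[0,0,0],"hand":30},{"slide":[0.57,0,-0.65],"rot":[0,0,0],"hand":30},{"slide":[0.57,0,-0.65],"rot":[0,0,0],"hand":30},{"slide":[0.56,0,-0.65],"rot":[0,0,0],"hand":30},{"slide":[0,0.6,0],"rot":[0,0,0],"hand":30},{"slide":[0,0.6,0],"rot":[0,0,0],"hand":30}]'

```text
time_s: 17.6
eef_pos: [0.5942, 0.1566, 0.1382]
ee_rot: [-1.568, 0.1, -0.1]
ft_force: [-0.0, 0.8, -2.2]
grip_width: 0.0382
```

move_arm --motion '[{"slide":[0,0.45,0],"rot":[0,0,0],"hand":30},{"slide":[0,0,0],"rot":[0,0,0],"hand":30},{"slide":[0,0,0],"rot":[0,0,0],"hand":30},{"slide":[0,0,0],"rot":[0,0,0],"hand":30}]'

```text
time_s: 18.1
eef_pos: [0.5946, 0.1576, 0.1184]
ee_rot: [-1.568, 0.097, -0.101]
ft_force: [0.6, 0.1, -0.9]
grip_width: 0.0385
```

Run:
```python
from h import *
import json
todo([.594,.1567,.115],np.radians(-7.3))
s=sensors.observe();print(s["ft_force"],s["grip_width"])
i=viewer.camera_info("wrist")
im=viewer.capture("wrist")[:,:,::-1].copy(); cv2.imwrite("pics/w11.png",im)
json.dump({k:np.array(v).tolist() for k,v in i.items()},open("w11.json","w"))
p=s["eef_pos"];x=Ro.from_rotvec(s["ee_rot"]).as_matrix()[:,0];o=im.copy()
h=hull(i,p[0],p[1],np.arctan2(x[1],x[0]),z=p[2]-.004); cv2.polylines(o,[np.round(h*16).astype(np.int32)],True,(0,255,0),1,shift=4)
cv2.imwrite("pics/o11.png",cv2.resize(o[120:365,225:420],None,fx=2.4,fy=2.4,interpolation=cv2.INTER_CUBIC))
```

```text
t 18.1 pos [0.5946 0.1576 0.1184] q [ 0.259  0.319 -0.075  1.173  0.     0.385]
R [[0.9921, 0.0026, 0.1256], [-0.1256, 0.0007, 0.9921], [0.0025, -1.0, 0.001]]
rot units [-0.006  0.009  0.014]
slide units now-frame [-0.011  0.067 -0.019]  after-rot frame [-0.01   0.067 -0.019]
[ 0.59358514  0.08293189 -0.89091784] 0.03845780400300319
```

View pics/w11.png

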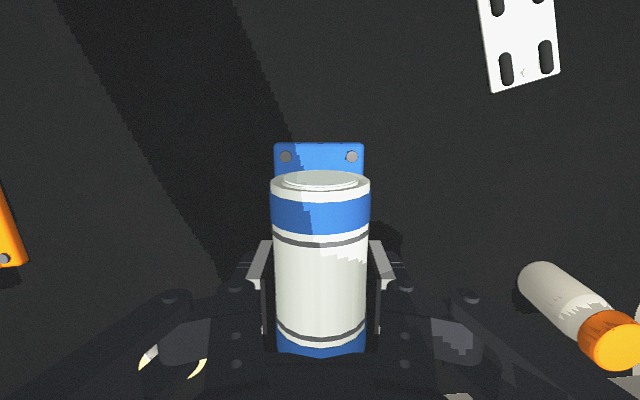

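View pics/o11.png

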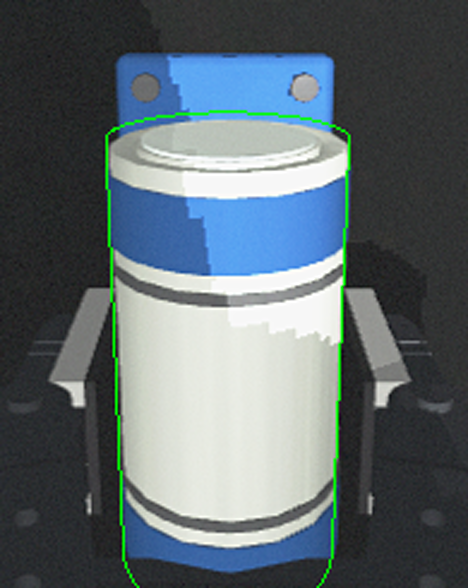

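Run:
```python
from h import *
import json
i=json.load(open("w11.json"))
c=lambda u,v:(225+(u+.5)/2.4-.5,120+(v+.5)/2.4-.5)
A,B=[px2w(i,*c(*p),.010) for p in [(117,55),(334,55)]]
C,D=[px2w(i,*c(*p),.012) for p in [(146,87),(305,87)]]
yaw=np.arctan2(*(-(B-A))[0:2]) 
print(A,B,C,D,np.linalg.norm(A-B))
for P,Q,off in ((A,B,.040),(C,D,.031)):
    d=(Q-P)[:2]/np.linalg.norm((Q-P)[:2]); print("edge dir",d)
    ax=np.array([d[1],-d[0]]); ax=ax if ax[0]>0 else -ax
    print("yaw",np.degrees(np.arctan2(ax[1],ax[0])),"centre",(P+Q)[:2]/2+ax*off)
```

```text
[0.55075032 0.13100167 0.01      ] [0.55861891 0.19305457 0.01      ] [0.56067604 0.13810908 0.012     ] [0.56645682 0.18368465 0.012     ] 0.06254980424438418
edge dir [0.1257972  0.99205598]
yaw -7.226795459372138 centre [0.59436685 0.15699623]
edge dir [0.12583119 0.99205167]
yaw -7.228758583296893 centre [0.59432003 0.1569961 ]
```

move_arm --motion '[{"slide":[-0.03,0.2,-0.012],"rot":[0,0,0],"hand":30},{"slide":[0,0.2,0],"rot":[0,0,0],"hand":30},{"slide":[0,0.08,0],"rot":[0,0,0],"hand":30},{"slide":[0,0.04,0],"rot":[0,0,0],"hand":30},{"slide":[0,0,0],"rot":[0,0,0],"hand":30},{"slide":[0,0,0],"rot":[0,0,0],"hand":30}]'

```text
time_s: 18.9
eef_pos: [0.5926, 0.1569, 0.0913]
ee_rot: [-1.568, 0.098, -0.1]
ft_force: [0.6, 0.3, -2.6]
grip_width: 0.0381
```

Run:
```python
from h import *
todo([.593,.1572,.088],np.radians(-7.23))
print(sensors.observe()["ft_force"])
```

```text
t 18.9 pos [0.5926 0.1569 0.0913] q [ 0.259  0.329 -0.123  1.118 -0.     0.385]
R [[0.9921, 0.001, 0.1257], [-0.1257, 0.0003, 0.9921], [0.001, -1.0, 0.0004]]
rot units [-0.002  0.001  0.006]
slide units now-frame [0.008 0.066 0.006]  after-rot frame [0.008 0.066 0.006]
[ 0.59339225  0.27203111 -2.60426139]
```

move_arm --motion '[{"slide":[0,0.02,0],"rot":[0,0,0],"hand":30},{"slide":[0,0.02,0],"rot":[0,0,0],"hand":30},{"slide":[0,0,0],"rot":[0,0,0],"hand":30},{"slide":[0,0,0],"rot":[0,0,0],"hand":30}]'

```text
time_s: 19.4
eef_pos: [0.5924, 0.1569, 0.0891]
ee_rot: [-1.568, 0.098, -0.099]
ft_force: [0.3, 0.7, -1.1]
grip_width: 0.0383
```

move_arm --motion '[{"slide":[0,0.02,0],"rot":[0,0,0],"hand":30},{"slide":[0,0,0],"rot":[0,0,0],"hand":30},{"slide":[0,0,0],"rot":[0,0,0],"hand":30}]'

```text
time_s: 19.77
eef_pos: [0.5924, 0.1568, 0.0881]
ee_rot: [-1.568, 0.098, -0.1]
ft_force: [-0.6, -0.4, 0.0]
grip_width: 0.0387
```

move_arm --motion '[{"slide":[0,0.02,0],"rot":[0,0,0],"hand":30},{"slide":[0,0,0],"rot":[0,0,0],"hand":30},{"slide":[0,0,0],"rot":[0,0,0],"hand":30}]'

```text
time_s: 20.15
eef_pos: [0.5925, 0.1568, 0.0873]
ee_rot: [-1.568, 0.098, -0.1]
ft_force: [-0.4, -1.5, 2.1]
grip_width: 0.0381
```

move_arm --motion '[{"slide":[0,0.02,0],"rot":[0,0,0],"hand":30},{"slide":[0,0.02,0],"rot":[0,0,0],"hand":30},{"slide":[0,0.02,0],"rot":[0,0,0],"hand":30},{"slide":[0,0,0],"rot":[0,0,0],"hand":30},{"slide":[0,0,0],"rot":[0,0,0],"hand":30}]'

```text
time_s: 20.78
eef_pos: [0.5925, 0.1569, 0.0842]
ee_rot: [-1.568, 0.098, -0.1]
ft_force: [-0.6, -2.0, 4.6]
grip_width: 0.0383
```

move_arm --motion '[{"slide":[0,0.02,0],"rot":[0,0,0],"hand":30},{"slide":[0,0.02,0],"rot":[0,0,0],"hand":30},{"slide":[0,0,0],"rot":[0,0,0],"hand":30},{"slide":[0,0,0],"rot":[0,0,0],"hand":30}]'

```text
time_s: 21.28
eef_pos: [0.5925, 0.1569, 0.0823]
ee_rot: [-1.568, 0.098, -0.1]
ft_force: [-2.6, -1.9, 6.1]
grip_width: 0.0382
```

Run:
```python
from h import *
todo([.593,.1572,.081],np.radians(-7.23))
F=[]
im=viewer.capture("wrist")[:,:,::-1].copy(); cv2.imwrite("pics/w12.png",im); F.append(sensors.observe()["ft_force"])
im=viewer.capture("side"); cv2.imwrite("pics/s12.png",cv2.resize(im[160:230,210:290,::-1],None,fx=7,fy=7,interpolation=cv2.INTER_CUBIC));F.append(sensors.observe()["ft_force"])
print(np.round(F,2),sensors.observe()["eef_pos"],sensors.observe()["moment"])
```

```text
t 21.275 pos [0.5925 0.1569 0.0823] q [ 0.259  0.334 -0.137  1.099 -0.     0.385]
R [[0.9921, 0.0009, 0.1257], [-0.1257, 0.0001, 0.9921], [0.0009, -1.0, 0.0002]]
rot units [-0.001  0.001  0.005]
slide units now-frame [0.01  0.025 0.008]  after-rot frame [0.01  0.025 0.008]
[[-0.96 -2.09  5.54]
 [-2.03 -2.47  5.61]] [0.59248049 0.15683619 0.08226322] [-2.71271868e-01  2.03794572e-01 -2.87081606e-05]
```

View pics/w12.png

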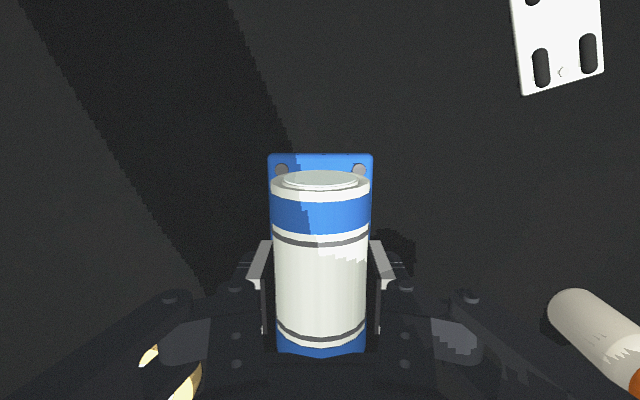

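View pics/s12.png

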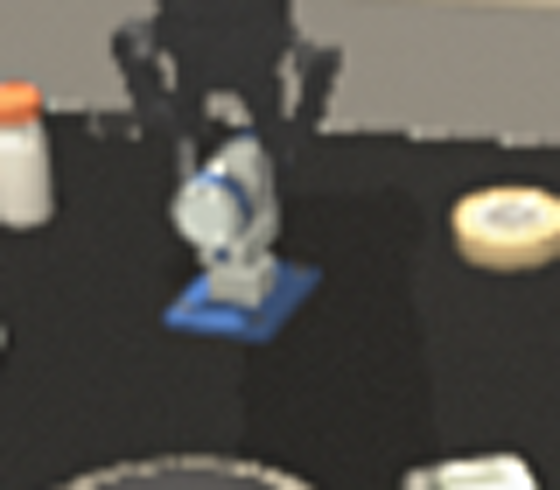

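move_arm --motion '[{"slide":[0,0.02,-0.01],"rot":[0,0,0],"hand":30},{"slide":[0,0.01,0],"rot":[0,0,0],"hand":30},{"slide":[0,0,0],"rot":[0,0,0],"hand":30},{"slide":[0,0,0],"rot":[0,0,0],"hand":30},{"slide":[0,0,0],"rot":[0,0,0],"hand":30}]'

```text
time_s: 22.0
eef_pos: [0.5925, 0.1567, 0.081]
ee_rot: [-1.567, 0.098, -0.1]
ft_force: [-2.3, -1.1, 6.6]
grip_width: 0.0386
```

Run:
```python
from h import *
F=[];
for k in range(3):
    im=viewer.capture("wrist");s=sensors.observe();F.append(np.r_[s["ft_force"],s["eef_pos"]])
print(np.round(F,4))
i=viewer.camera_info("wrist");im=im[:,:,::-1].copy()
cv2.imwrite("pics/c13.png",cv2.resize(im[120:365,225:420],None,fx=2.4,fy=2.4,interpolation=cv2.INTER_CUBIC))
im=viewer.capture("top")[:,:,::-1]; cv2.imwrite("pics/t13.png",cv2.resize(im[130:260,170:400],None,fx=3.4,fy=3.4,interpolation=cv2.INTER_CUBIC))
im=viewer.capture("side")[:,:,::-1]; cv2.imwrite("pics/s13.png",cv2.resize(im[160:250,180:400],None,fx=3.6,fy=3.6,interpolation=cv2.INTER_CUBIC))
```

```text
[[-2.1745 -0.7531  6.3688  0.5925  0.1567  0.081 ]
 [-2.3006 -1.1885  7.0082  0.5925  0.1567  0.081 ]
 [-1.761  -0.7589  6.5899  0.5925  0.1568  0.081 ]]
```

View pics/c13.png

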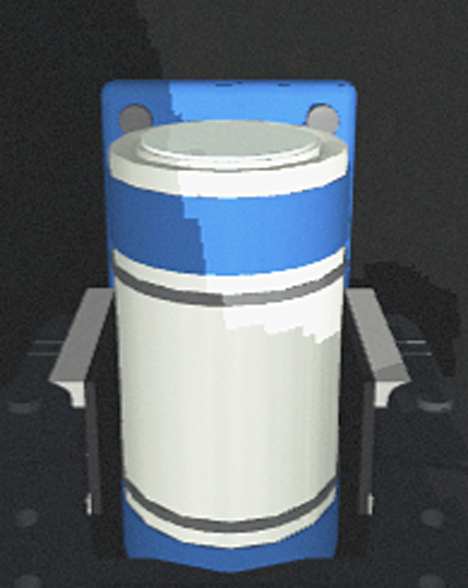

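View pics/s13.png

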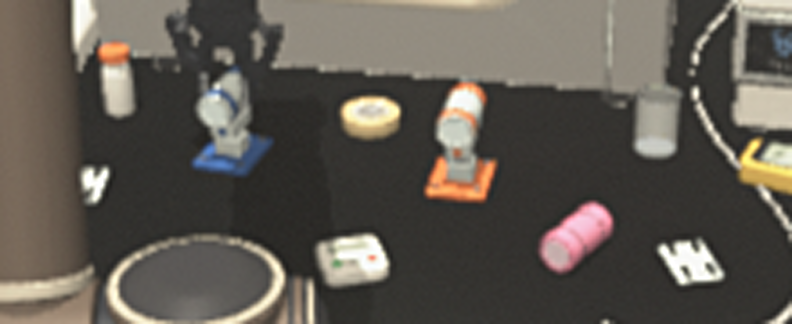

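```bash
python3 -c "
from bench import sign_off,sensors
s=sensors.observe();print(s['time_s'],s['eef_pos'],s['ft_force'],s['grip_width']);print(sign_off())"
```

```text
22.25 [0.5925109  0.15673315 0.08101115] [-1.76465232 -1.18162517  6.21264566] 0.038444042129103365
the job is handed in; nothing more can be done
None
```

I handed the job in at 22.3 s, with both barrels in their own cradles and the blue one still held down.

- **Orange barrel:** I lowered it into the orange cradle with a few newtons and let it go. Later side and top views show it still lying level in the V.
- **Blue barrel:** I pressed it into the blue cradle in roughly 1 mm steps and am still holding it. The gripper sits about 6.7 mm below where the barrel first touched the V. The wrist force reads 6.2 to 7.0 N upward, against about 7 N expected at half travel, so the cradle is about half-way down. Sideways force is only about 2 N, so both faces should be loaded. From the images the barrel is within about 1 mm of centre and has not slipped in the grip.

**Limits of the checks:** cradle travel is worked out from gripper height and force, not seen directly. The two agree to within about 1 mm.

**What went wrong:** on the way to the blue barrel the last joint came near its range limit, and the move stopped short with the tool tilted. I turned the gripper half a turn, levelled it and carried on. Nothing was touched.

I never went near the timer, dropper bottle or beaker, and the last side view shows all three standing with nothing knocked over.

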